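Clear the tray, load the short vials onto the warming plate and set its dial

ROBOT

A 6-joint arm with a two-finger parallel gripper is mounted at the origin on the work surface. World frame = base frame: x ahead of the robot, y to its left, z up, the work surface at z = 0. Lengths are in mm, angles in rad, forces in N, time in s.
With the tool pointing down it reaches from about 400 to 925 mm from the base axis. Payload 12.5 kg.
Tool frame: the origin (TCP) lies between the finger pads; the fingertips stand 19 mm ahead of it and the grasp point (between the pads) is the TCP (env.nose_length is the distance from the TCP to the fingertips, in mm); z points along the fingers, y is the line along which they close (so a half turn about z gives the same grasp; the last joint's range is limited). The gripper opens to 95 mm and grips with 3 to 60 N. Pads are 20 mm wide; open, the fingers measure 119 mm over their backs; the gripper's body (75 mm by 180 mm) begins 59 mm behind the grasp point.
Start: joints at [-1.297, 0.491, 1.559, -0, 1.092, -0.106], TCP at [231.732, -580.469, 233.661] pointing down, gripper open.
Joint ranges: [-3.1, 3.1], [-0.84, 2.19], [0.05, 2.79], [-1.13, 4.28], [0.06, 2.93], [-2.69, 2.69]. Speed limits (rad/s): [2.22, 2.22, 2.79, 3.14, 3.14, 3.14].

INTERFACE

Orientations are given as [roll, pitch, yaw] about the fixed x, y, z axes, in that order (R = Rz(yaw) Ry(pitch) Rx(roll)).
In Python, from cell import env gives the robot as it stands. The module is installed in compiled form; this text tells all that it offers.
- The arm moves only by the tool drive_tool, never from a script. Its argument "rows" is a list that holds one entry, the list of rows, each a list of 7 numbers: the shift along the tool's x, y, z scaled (see below), then the turn, a rotation vector about the tool's x, y, z scaled (see below), then the opening, from 0 (shut) to 1 (fully open). In form: [[[tx, ty, tz, ax, ay, az, jaw], ...]]. A call has 1 to 5 rows; each row shifts and turns the commanded pose from where the row before left it, along the tool's axes as they then stand; what a row does not reach is not made up. The controller multiplies each number of a shift by 250 mm and each number of a turn by 180 degrees. A row lasts 1/8 s, in which the tool goes at most 62.5 mm and 10.7 degrees, less where a joint would pass 70% of its speed; a pose out of reach is approached as far as the arm can. A call with a number of a shift or a turn outside -1 to 1 is refused whole. A call with a gripper value outside its range is refused whole. The fingers move at their own pace and stop on an object; the grip force is fixed at half the most. Time passes only in rows, so rows that do not move let the fingers close. It gives the time, the measured TCP pose, the force, the opening and the grip force at its end, in the units of the state.
- env.state(): the state, without advancing time (a new reading comes with each control period).
- env.read_camera(name): name is "scene" or "top" or "wrist"; returns a dict with "color" (384x512x3 uint8, blue, green, red), "camera_matrix" (3x3 intrinsics, pixels), "pose" (4x4, takes a point from camera to world coordinates). Camera axes: x right, y up, looking along -z (the intrinsics and any distortion apply to the point x, -y, -z); pixel columns grow to the right and rows downward; lengths in mm; the calibration is good to about 2 mm. A picture is of the moment at which its call begins. There is no depth.
- env.job_done(): hands the job in; it is judged then, once.
Trained networks look in a picture, given as the dict that the camera call returned (one of the last four; its "shot" number tells which), for a name from the list of things; names that differ only in an ending like _2 or _b are one class to them, and where a whole thing is asked for, a point or a joint stands for the part that bears it (a point fixed in the world has none). Each returns a list of dicts, best first, with "score" (0 to 1); they miss things now and then, are a little off and sometimes report something else, mostly with a low value. They report only what shows in the picture. A call takes as long as a camera call.
- env.search_frame(name, picture): "at" ([x, y, z] in mm, in the coordinates of the camera as it stood for that picture, good to about 4 mm: the middle of the surface that is visible of it).
- env.place_of(name, picture): "at" ([x, y, z] in mm, in the coordinates of the camera as it stood for that picture, good to about 4 mm: a listed point, or the origin of a listed thing).
The state is a dict: "t": time; "joints": joint angles; "qvel": joint speeds; "tau": joint torques, N m; "eef_pos": TCP position; "tcp_rot": TCP orientation; "ft_force": force on the tool from outside, world axes, zero at the start; "moment": the same for the moment, N m; "opening": opening from 0.0 (shut) to 1.0 (fully open); "grip_force": force on a finger pad.
Only numpy, scipy, OpenCV 4.12 (cv2) and the standard library are available. Lean on these libraries where they do the work, as an engineer would, in place of code of your own. Each camera call takes 0.05 s, during which the arm holds its last target. There are 200 camera calls.

TASK

First turn the warming plate's dial to off (the ring mark) and lift the small petri dish out of the steel tray on the plate, setting it down flat and fully on the white tile beside the plate and rack. With the dial still off, take every short vial out of the crowded rack, reaching down through the free gap beside it, and stand them all upright in the tray, leaving the tall tubes in their places in the rack. Last, set the dial to the two-bar mark; the tray must still lie flat on the plate.

Things in the scene. Friction and masses are not known exactly. Their poses are not given: they have to be found in the camera images.
- warmer: Warming plate, fixed: blue case 300 (its x) by 230 by 60 mm high; origin at the centre of its underside, z up, -x its front with the dial (axis 108 mm to the -x side of the origin). A bare aluminium plate, 190 by 210 mm, its top 66 mm above the bench, is centred 40 mm to the +x side, inside a steel lip 8 mm higher.
- dial (a joint): Dial angle, rad, growing clockwise from above. Clicks into 4 positions: 0 = off (ring mark), 0.6 = one bar, 1.2 = two bars, 1.8 = three bars (end stops just outside 0 and 1.8); let go between two it snaps to the nearer. Leaving a click takes about 0.07 N m. Its white pointer line points along the warmer's +x turned (0.9 - angle) counter-clockwise; the marks lie there, 36 mm from the axis.
- dial_grip (a point): On the dial's axis at gripping height, 37 mm above the panel (97 mm above the bench). The dial is an upright black bar 42 mm long and 14 mm thick, its length along this point's x (which turns with it), from 14 to 44 mm above the panel, on a 42 mm disc; pinch it across its thickness (this point's y).
- tray: Loose stainless tray on the warming plate, 150 (its x) by 165 (its y), with a low rim: 10 mm high, walls and floor 3 mm, open on top, 0.5 kg; origin at the centre of its underside, z up.
- rack: White partitioned rack, fixed, 183 mm square, 30 mm high, floor and walls 3 mm; 5 by 5 square cells, 36 mm pitch, 33 mm wide; origin at the centre of its underside, x and y along the cell rows. Vials and tall tubes stand in the cells: each vial has tall neighbours on two facing sides and free space (empty cell or the edge of the rack) on its other two sides.
- tile: White ceramic tile fixed on the bench, 100 mm square, 6 mm thick; origin at the centre of its underside, z up.
- dish: Small closed petri dish, 60 mm across and 22 mm high, 40 g, white lid; origin at the centre of its underside, z up. It starts lying on the tray's floor; it may lie against the tray's rim.
- vial1: Short vial: amber glass with black cap, a plain cylinder 28 mm across and 58 mm high, about 50 g; origin at the centre of its underside, z up to the cap. Stands in a rack cell. Three to five of these are there, the others absent.
- vial2: Short vial, as vial1.
- vial3: Short vial, as vial1.
- vial4: Short vial, as vial1.
- vial5: Short vial, as vial1.
- tube1: Tall tube: amber glass with black cap, a plain cylinder 26 mm across and 94 mm high, about 50 g; origin at the centre of its underside, z up. Stays in its rack cell. Some of the tubes may be absent.
- tube2: Tall tube, as tube1.
- tube3: Tall tube, as tube1.
- tube4: Tall tube, as tube1.
- tube5: Tall tube, as tube1.
- tube6: Tall tube, as tube1.
- tube7: Tall tube, as tube1.
- tube8: Tall tube, as tube1.
- tube9: Tall tube, as tube1.
- tube10: Tall tube, as tube1.

How it is judged (in metres and radians):
On the way, in this order (a step that is already met when the one before it is completed fails the run):
1. the dial is at off (the ring mark) and the small dish lies on the tile, before all the vials are in (value of joint dial below 0.1 rad and z of dish in the frame of tile between 0 and 0.016 m and horizontal distance between dish and tile below 0.03 m and angle between dish's own z axis and vertical below 0.2 rad), for 0.2 s.
2. every short vial that is there stands upright in the tray while the dial is off (x of vial1 in the frame of tray between -0.066 and 0.066 m and y of vial1 in the frame of tray between -0.074 and 0.074 m and z of vial1 in the frame of tray between -0.005 and 0.012 m and angle between each of vial1, vial2, vial3, vial4, vial5's own z axis and vertical below 0.2 rad and x of vial2 in the frame of tray between -0.066 and 0.066 m and y of vial2 in the frame of tray between -0.074 and 0.074 m and z of vial2 in the frame of tray between -0.005 and 0.012 m and x of vial3 in the frame of tray between -0.066 and 0.066 m and y of vial3 in the frame of tray between -0.074 and 0.074 m and z of vial3 in the frame of tray between -0.005 and 0.012 m and x of vial4 in the frame of tray between -0.066 and 0.066 m and y of vial4 in the frame of tray between -0.074 and 0.074 m and z of vial4 in the frame of tray between -0.005 and 0.012 m and x of vial5 in the frame of tray between -0.066 and 0.066 m and y of vial5 in the frame of tray between -0.074 and 0.074 m and z of vial5 in the frame of tray between -0.005 and 0.012 m and value of joint dial below 0.1 rad), for 0.3 s.
At the end, for the whole second after the job is handed in: Every short vial that is there stands on the tray's floor, upright within 0.2 rad and at rest; the tray lies flat on the warming plate; the dial is at the two-bar mark, 1.2 rad within 0.1; the small dish lies flat on the tile, its centre within 30 mm of the centre of the tile (x of vial1 in the frame of tray between -0.066 and 0.066 m and y of vial1 in the frame of tray between -0.074 and 0.074 m and z of vial1 in the frame of tray between -0.005 and 0.012 m and angle between each of vial1, vial2, vial3, vial4, vial5, dish's own z axis and vertical below 0.2 rad and x of vial2 in the frame of tray between -0.066 and 0.066 m and y of vial2 in the frame of tray between -0.074 and 0.074 m and z of vial2 in the frame of tray between -0.005 and 0.012 m and x of vial3 in the frame of tray between -0.066 and 0.066 m and y of vial3 in the frame of tray between -0.074 and 0.074 m and z of vial3 in the frame of tray between -0.005 and 0.012 m and x of vial4 in the frame of tray between -0.066 and 0.066 m and y of vial4 in the frame of tray between -0.074 and 0.074 m and z of vial4 in the frame of tray between -0.005 and 0.012 m and x of vial5 in the frame of tray between -0.066 and 0.066 m and y of vial5 in the frame of tray between -0.074 and 0.074 m and z of vial5 in the frame of tray between -0.005 and 0.012 m and linear speed of each of vial1, vial2, vial3, vial4, vial5, dish below 0.03 m/s and value of joint dial between 1.1 and 1.3 rad and x of tray in the frame of warmer between 0 and 0.08 m and y of tray in the frame of warmer between -0.05 and 0.05 m and z of tray in the frame of warmer between 0.06 and 0.075 m and angle between tray's own z axis and vertical below 0.06 rad and z of dish in the frame of tile between 0 and 0.016 m and horizontal distance between dish and tile below 0.03 m); the robot touches nothing.
It fails at once if a tall tube is moved more than 30 mm from its place in the rack (distance of any of tube1, tube2, tube3, tube4, tube5, tube6, tube7, tube8, tube9, tube10 from where it was at the start of the episode above 0.03 m).
Of vial1, vial2, vial3, vial4, vial5 only 3 to 5 are there at a start; the rules pass over those that are not, and their reading is None.
Of tube8, tube9, tube10 only 1 to 3 are there at a start; the rules pass over those that are not, and their reading is None.
At some moment in a run one of dish may be knocked a few centimetres aside while the robot is not near it.
It also fails if it takes over 210 s, if anything falls off the work surface, if the arm or the gripper's body presses on something with over 40 N, if the wrist force passes 120 N, or if a joint passes its speed limit or range.

## Working session

There is one attempt and no reset: what is moved stays moved. The work goes in short steps, Python scripts to look and compute and a tool call to move; the robot and the scene stay as the last step left them, time stands still between calls to the robot, and variables do not carry over. Pictures are saved under pics/ and viewed, at most 14 in all, crops included, and the job is handed in when it is done.

Besides the shell and the picture viewer there is one more tool, called after ">>>" by a JSON object that holds its "api" and its "payload". drive_tool: Moves the arm, as the interface text tells. Its arguments: {"type":"object","properties":{"rows":{"type":"array","items":{"type":"array","items":{"type":"array","items":{"type":"number","minimum":-1,"maximum":1}}}}},"required":["rows"]}

```bash
mkdir -p pics
cat > h.py <<'E'
import numpy as np, cv2
from cell import env
def w(pic,p):
    return (pic["pose"]@np.r_[p,1])[:3]
def proj(pic,P):
    q=np.linalg.inv(pic["pose"])@np.r_[P,1]; q=np.array([q[0],-q[1],-q[2]]); u=pic["camera_matrix"]@q; return u[:2]/u[2]
def ray(pic,uv,z):
    d=np.linalg.inv(pic["camera_matrix"])@np.r_[uv,1]; d=pic["pose"][:3,:3]@np.array([d[0],-d[1],-d[2]]); c=pic["pose"][:3,3]
    return c+d*(z-c[2])/d[2]
E
python3 - <<'E'
from h import *
print(env.state())
ims=[]
for n in("top","scene"):
    p=env.read_camera(n); cv2.imwrite(f"pics/{n}0.png",p["color"]); print(n,p["pose"].round(2).tolist(),p["camera_matrix"].round(1).tolist())
    for k in("warmer","dial","dial_grip","tray","rack","tile","dish","vial1","tube1"):
        for f in ("place_of","search_frame"):
            if f=="search_frame" and k in("warmer","dial_grip","rack"):continue
            r=getattr(env,f)(k,p)
            print(k,f,[(round(d["score"],2),w(p,d["at"]).round().tolist(),proj(p,w(p,d["at"])).round().tolist()) for d in r[:12]])
E
```

```text
{'t': 0.0, 'joints': array([-1.29661424e+00,  4.91558515e-01,  1.55947263e+00, -2.16712903e-05,
        1.09170015e+00, -1.05629660e-01]), 'qvel': array([ 7.51081958e-04, -1.99080335e-04,  6.63692364e-05,  2.75758425e-05,
       -8.74974120e-04,  1.00502247e-03]), 'tau': array([-1.92007203e-03, -6.12655520e+01, -2.58186686e+01,  6.92309439e-02,
        4.82158398e-02, -3.83868348e-05]), 'eef_pos': array([ 231.65148676, -580.23215906,  233.05440372]), 'tcp_rot': array([-3.14045833e+00, -1.00938350e-04,  3.79821692e-01]), 'ft_force': array([-0.73585649, -0.63143664, -0.28092975]), 'moment': array([ 0.03293799, -0.03749995, -0.00115209]), 'grip_force': 0.0, 'opening': 0.9994814630701269}
top [[0.08, 0.98, -0.2, 347.11], [-1.0, 0.07, -0.02, -12.12], [-0.0, 0.2, 0.98, 1128.89], [0.0, 0.0, 0.0, 1.0]] [[393.8, 0.0, 257.3], [0.0, 393.8, 191.1], [0.0, 0.0, 1.0]]
warmer place_of [(0.81, [577.0, -157.0, 4.0], [313.0, 195.0])]Traceback (most recent call last):
  File "<stdin>", line 9, in <module>
ValueError: it knows: dial_grip, dish, rack, tile, tray, tube, vial, warmer
```

```bash
python3 -c "
import cv2,numpy as np
a=cv2.imread('pics/top0.png');print(a.shape)
cv2.imwrite('pics/top0b.png',cv2.resize(a,(800,600),interpolation=cv2.INTER_CUBIC))"
```

```text
(384, 512, 3)
```

View pics/top0b.png

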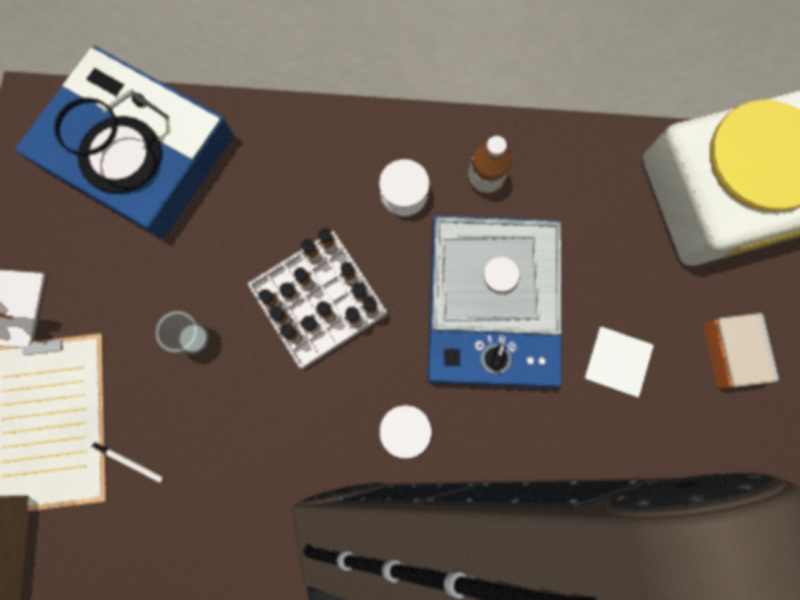

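The top view shows the warmer (498,300), the dish at (502,273) in the tray, the dial at (496,357), the tile at (619,361) and the rack at (317,298), with about 13 caps. The image's up is world +x.

Run:
```python
from h import *
for n in("top","scene"):
    p=env.read_camera(n); cv2.imwrite(f"pics/{n}0.png",p["color"]); 
    import pickle; pickle.dump(p,open(f"pics/{n}0.pkl","wb"))
    for k in("warmer","dial_grip","tray","rack","tile","dish","vial","tube"):
        for f in ("place_of",):
            r=getattr(env,f)(k,p)
            print(n,k,[(round(d["score"],2),w(p,d["at"]).round().tolist(),proj(p,w(p,d["at"])).round().tolist()) for d in r[:12]])
a=cv2.imread('pics/top0.png')
cv2.imwrite('pics/t1.png',cv2.resize(a[130:260,150:430],(800,371),interpolation=cv2.INTER_CUBIC))
```

```text
top warmer [(0.97, [579.0, -158.0, 5.0], [313.0, 194.0]), (0.25, [527.0, 91.0, 4.0], [226.0, 205.0])]
top dial_grip [(0.73, [470.0, -163.0, 96.0], [318.0, 228.0]), (0.69, [566.0, 212.0, 2.0], [187.0, 189.0])]
top tray [(0.91, [611.0, -144.0, 63.0], [312.0, 179.0]), (0.68, [580.0, 82.0, 9.0], [231.0, 188.0]), (0.64, [604.0, 104.0, 5.0], [225.0, 179.0])]
top rack [(0.8, [561.0, 162.0, 2.0], [203.0, 192.0])]
top tile [(0.65, [487.0, -397.0, 4.0], [396.0, 232.0]), (0.37, [605.0, 105.0, 8.0], [224.0, 179.0])]
top dish [(0.71, [615.0, -166.0, 69.0], [320.0, 177.0]), (0.28, [641.0, 174.0, 7.0], [202.0, 165.0])]
top vial [(0.66, [511.0, 170.0, 5.0], [199.0, 209.0]), (0.65, [569.0, 213.0, 4.0], [186.0, 188.0]), (0.56, [577.0, 83.0, 7.0], [231.0, 188.0])]
top tube [(0.69, [657.0, 151.0, 7.0], [210.0, 161.0]), (0.68, [486.0, 197.0, 8.0], [188.0, 216.0]), (0.68, [641.0, 174.0, 5.0], [202.0, 165.0]), (0.64, [545.0, 242.0, 6.0], [175.0, 195.0]), (0.62, [527.0, 138.0, 5.0], [210.0, 204.0]), (0.58, [604.0, 104.0, 7.0], [225.0, 179.0]), (0.55, [592.0, 185.0, 2.0], [197.0, 181.0]), (0.53, [527.0, 90.0
[... 466 characters left out ...]
639.0, 171.0, 6.0], [269.0, 278.0])]
scene dish [(0.97, [618.0, -163.0, 71.0], [192.0, 163.0])]
scene vial [(0.79, [565.0, 213.0, 7.0], [305.0, 273.0]), (0.7, [513.0, 168.0, 5.0], [308.0, 245.0]), (0.4, [578.0, 85.0, 4.0], [265.0, 236.0])]
scene tube [(0.77, [546.0, 237.0, 5.0], [318.0, 276.0]), (0.74, [663.0, 150.0, 4.0], [255.0, 278.0]), (0.68, [485.0, 190.0, 2.0], [322.0, 246.0]), (0.68, [523.0, 86.0, 2.0], [283.0, 224.0]), (0.67, [603.0, 102.0, 9.0], [262.0, 246.0]), (0.67, [639.0, 171.0, 6.0], [269.0, 278.0]), (0.61, [516.0, 217.0, 6.0], [321.0, 261.0]), (0.51, [531.0, 139.0, 6.0], [294.0, 241.0]), (0.47, [546.0, 62.0, -0.0], [269.0, 223.0]), (0.47, [586.0, 181.0, 6.0], [289.0, 267.0])]
```

View pics/scene0.png

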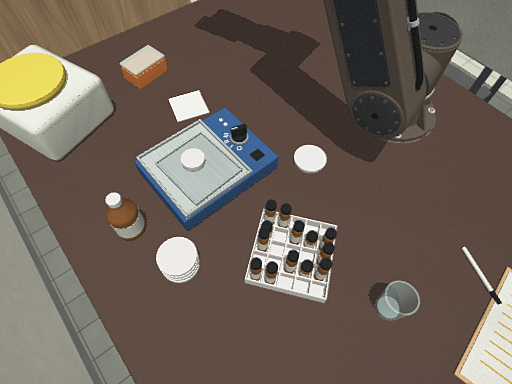

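View pics/t1.png

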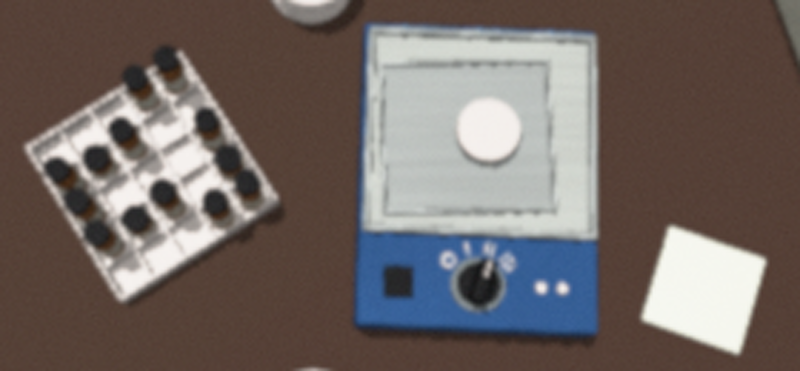

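```bash
cat >> h.py <<'E'
from scipy.spatial.transform import Rotation as Ro
def plan(wps,step=45,deg=9.5):
    """wps: list of (x,y,z,yaw,jaw[,hold rows[,step]]); prints calls of <=5 rows"""
    s=env.state(); p=np.array(s["eef_pos"],float); R=Ro.from_euler("xyz",s["tcp_rot"]); out=[]
    for wp in wps:
        x,y,z,yaw,jaw=wp[:5]; hold=wp[5] if len(wp)>5 else 0; st=wp[6] if len(wp)>6 else step
        T=np.array([x,y,z],float); RT=Ro.from_euler("xyz",[np.pi,0,yaw]); rv=(R.inv()*RT).as_rotvec()
        n=int(np.ceil(max(np.linalg.norm(T-p)/st,np.degrees(np.linalg.norm(rv))/deg,1e-9)))
        for i in range(n):
            k=n-i; d=np.round(R.inv().apply((T-p)/k)/250,3); r=np.round((R.inv()*RT).as_rotvec()/k/np.pi,3)
            out.append([*d.tolist(),*r.tolist(),jaw]); p=p+R.apply(d*250); R=R*Ro.from_rotvec(r*np.pi)
        out+=[[0,0,0,0,0,0,jaw]]*hold
    for i in range(0,len(out),5): print(str([[[0 if v==0 else v for v in r] for r in out[i:i+5]]]).replace(" ",""))
E
python3 - <<'E'
from h import *
import pickle
p=pickle.load(open("pics/top0.pkl","rb"))
c=[ray(p,np.array(q)/2.857+[150,130],60) for q in [(368,25),(597,35),(597,333),(358,325)]]
print(np.round(c),[np.arctan2(*( (c[i]-c[j])[[1,0]])) for i,j in((0,3),(1,2))],[np.arctan2(*( (c[i]-c[j])[[1,0]]))-np.pi/2 for i,j in((0,1),(3,2))])
t=[ray(p,np.array(q)/2.857+[150,130],76) for q in [(382,66),(550,63),(556,212),(387,213)]]
print(np.round(t),np.mean(t,0))
# rack fit
it={(-1,2):[(486,197),(485,190)],(0,2):[(513,220),(516,217)],(1,2):[(545,242),(546,237)],(1,1):[(569,213),(565,213)],(1,0):[(592,185),(586,181)],(-1,1):[(511,170),(513,168)],(-1,0):[(527,138),(531,139)],(2,-1):[(641,174),(639,171)],(2,-2):[(657,151),(663,150)],(0,-2):[(604,104),(603,102)],(-1,-2):[(577,83),(578,85)],(-2,-1):[(527,90),(523,86)],(-2,-2):[(551,59),(546,62)]}
A=[];B=[]
for k,v in it.items():
    for q in v: A.append([k[0]*36,k[1]*36]);B.append(q)
A=np.array(A,float);B=np.array(B,float);a=A-A.mean(0);b=B-B.mean(0)
th=np.arctan2((a[:,0]*b[:,1]-a[:,1]*b[:,0]).sum(),(a*b).sum());R=np.array([[np.cos(th),-np.sin(th)],[np.sin(th),np.cos(th)]])
o=B.mean(0)-R@A.mean(0);print("rack",th,o,"res",np.abs(B-(A@R.T+o)).max(0))
for v in((1,1),(-1,1),(-1,-2)): print(v,R@(np.array(v)*36)+o)
plan([(400,-240,240,-.3,1),(440,-164,260,-.3,0.6,1)])
E
```

```text
[[ 721.  -45.   60.]
 [ 728. -273.   60.]
 [ 434. -280.   60.]
 [ 424.  -55.   60.]] [np.float64(0.033905324948586314), np.float64(0.024957418220481715)] [np.float64(0.03072491749784967), np.float64(0.043336279741420736)]
[[ 675.  -61.   76.]
 [ 690. -224.   76.]
 [ 543. -234.   76.]
 [ 530.  -74.   76.]] [ 609.71812597 -148.23537507   76.        ]
rack 0.6611050066706189 [560.09292881 160.95648041] res [4.67761577 5.74840591]
(1, 1) [566.40462258 211.47541272]
(-1, 1) [509.5739965  167.26817418]
(-1, -2) [575.88485431  82.02223506]
[[[0.126,-0.113,-0.003,0,0,0.024,1],[0.117,-0.122,-0.003,0,0,0.024,1],[0.107,-0.13,-0.003,0,0,0.024,1],[0.097,-0.138,-0.003,0,0,0.024,1],[0.086,-0.145,-0.003,0,0,0.024,1]]]
[[[0.075,-0.151,-0.003,0,0,0.024,1],[0.064,-0.156,-0.002,0,0,0.024,1],[0.051,-0.161,-0.003,0,0,0.024,1],[0.04,-0.164,-0.002,0,0,0.024,1],[0.032,-0.169,-0.04,0,0,0,0.6]]]
[[[0.031,-0.169,-0.04,0,0,0,0.6],[0,0,0,0,0,0,0.6]]]
```

>>> {"api": "drive_tool", "payload": {"rows": [[[0.126,-0.113,-0.003,0,0,0.024,1],[0.117,-0.122,-0.003,0,0,0.024,1],[0.107,-0.13,-0.003,0,0,0.024,1],[0.097,-0.138,-0.003,0,0,0.024,1],[0.086,-0.145,-0.003,0,0,0.024,1]]]}}

```text
t: 1.62
eef_pos: [325.7, -390.1, 237.6]
tcp_rot: [3.141, -0.0, 0.0]
ft_force: [1.1, -0.0, -0.1]
opening: 1.002
grip_force: 0.0
```

>>> {"api": "drive_tool", "payload": {"rows": [[[0.075,-0.151,-0.003,0,0,0.024,1],[0.064,-0.156,-0.002,0,0,0.024,1],[0.051,-0.161,-0.003,0,0,0.024,1],[0.04,-0.164,-0.002,0,0,0.024,1],[0.032,-0.169,-0.04,0,0,0,0.6]]]}}

```text
t: 2.25
eef_pos: [420.4, -200.7, 249.8]
tcp_rot: [-3.141, 0.001, -0.3]
ft_force: [0.1, 0.6, -0.4]
opening: 0.941
grip_force: 0.0
```

>>> {"api": "drive_tool", "payload": {"rows": [[[0.031,-0.169,-0.04,0,0,0,0.6],[0,0,0,0,0,0,0.6]]]}}

```text
t: 2.5
eef_pos: [441.0, -162.2, 260.6]
tcp_rot: [3.141, -0.002, -0.295]
ft_force: [0.0, -0.1, 0.6]
opening: 0.743
grip_force: 0.0
```

```bash
cat >> h.py <<'E'
def look(cam,names,f=None):
    p=env.read_camera(cam)
    if f: cv2.imwrite(f"pics/{f}.png",p["color"])
    for k in names:
        r=env.place_of(k,p); print(cam,k,[(round(d["score"],2),w(p,d["at"]).round().tolist(),proj(p,w(p,d["at"])).round().tolist()) for d in r if d["score"]>.3])
    return p
E
python3 - <<'E'
from h import *
s=env.state();print(s["t"],s["eef_pos"],s["tcp_rot"],s["opening"])
look("wrist",["dial_grip","warmer","dish","tray"],"w1")
E
```

```text
2.5 [ 440.95106263 -162.17582503  260.59860378] [ 3.14142636e+00 -1.58779639e-03 -2.95403980e-01] 0.7426090297935303
wrist dial_grip [(0.67, [470.0, -163.0, 101.0], [248.0, 159.0])]
wrist warmer [(0.53, [544.0, 62.0, 4.0], [59.0, 146.0])]
wrist dish [(0.84, [613.0, -161.0, 71.0], [203.0, 12.0])]
wrist tray [(0.57, [611.0, -144.0, 66.0], [187.0, 21.0]), (0.47, [486.0, -393.0, 4.0], [433.0, 80.0])]
```

View pics/w1.png

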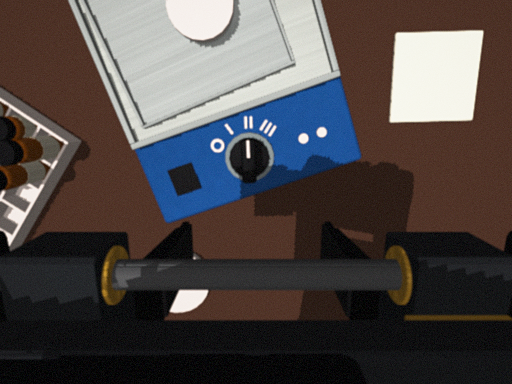

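The wrist view shows the pointer straight up at the two-bar mark (248,122), with the dial axis at (250,158). That gives a tool yaw of about -0.28 and an axis of about (470,-164).

Run:
```python
from h import *
plan([(470,-164,200,-.28,.5),(470,-164,98,-.28,.5,1,35),(470,-164,98,-.28,0,5)])
```

```text
[[[0.058,-0.019,0.119,0,0,-0.003,0.5],[0.058,-0.019,0.119,0,0,-0.003,0.5],[0,0,0.136,0,0,0,0.5],[0,0,0.136,0,0,0,0.5],[0,0,0.136,0,0,0,0.5]]]
[[[0,0,0,0,0,0,0.5],[0,0,0,0,0,0,0],[0,0,0,0,0,0,0],[0,0,0,0,0,0,0],[0,0,0,0,0,0,0]]]
[[[0,0,0,0,0,0,0],[0,0,0,0,0,0,0]]]
```

>>> {"api": "drive_tool", "payload": {"rows": [[[0.058,-0.019,0.119,0,0,-0.003,0.5],[0.058,-0.019,0.119,0,0,-0.003,0.5],[0,0,0.136,0,0,0,0.5],[0,0,0.136,0,0,0,0.5],[0,0,0.136,0,0,0,0.5]]]}}

```text
t: 3.38
eef_pos: [470.1, -164.2, 97.1]
tcp_rot: [3.142, 0.0, -0.281]
ft_force: [-0.0, -0.6, -0.2]
opening: 0.502
grip_force: 0.0
```

>>> {"api": "drive_tool", "payload": {"rows": [[[0,0,0,0,0,0,0.5],[0,0,0,0,0,0,0],[0,0,0,0,0,0,0],[0,0,0,0,0,0,0],[0,0,0,0,0,0,0]]]}}

```text
t: 4.0
eef_pos: [470.7, -163.2, 98.9]
tcp_rot: [-3.142, -0.001, -0.28]
ft_force: [2.8, 7.7, 7.8]
opening: 0.149
grip_force: 30.0
```

>>> {"api": "drive_tool", "payload": {"rows": [[[0,0,0,0,0,0,0],[0,0,0,0,0,0,0]]]}}

```text
t: 4.25
eef_pos: [470.8, -163.2, 99.0]
tcp_rot: [-3.142, -0.001, -0.28]
ft_force: [1.1, 3.7, 6.4]
opening: 0.144
grip_force: 29.9
```

>>> {"api": "drive_tool", "payload": {"rows": [[[0,0,0,0,0,-0.048,0],[0,0,0,0,0,-0.048,0],[0,0,0,0,0,-0.048,0],[0,0,0,0,0,-0.048,0],[0,0,0,0,0,-0.048,0]]]}}

```text
t: 4.88
eef_pos: [470.6, -162.1, 98.9]
tcp_rot: [-3.14, -0.001, 0.479]
ft_force: [1.9, 12.6, 9.6]
opening: 0.145
grip_force: 30.0
```

>>> {"api": "drive_tool", "payload": {"rows": [[[0,0,0,0,0,-0.048,0],[0,0,0,0,0,-0.048,0],[0,0,0,0,0,-0.048,0],[0,0,0,0,0,0,0]]]}}

```text
t: 5.38
eef_pos: [470.1, -161.5, 98.9]
tcp_rot: [-3.14, -0.001, 0.928]
ft_force: [1.1, 15.8, 10.9]
opening: 0.148
grip_force: 30.0
```

Run:
```python
from h import *
s=env.state()["eef_pos"]
plan([(*s,.928,.4,3),(470,-164,170,.928,.4),(560,-164,270,1.57,.85,1)])
```

```text
[[[0,0,0,-0.001,0,0,0.4],[0,0,0,0,0,0,0.4],[0,0,0,0,0,0,0.4],[0,0,0,0,0,0,0.4],[-0.004,0.003,-0.142,0,0,0,0.4]]]
[[[-0.004,0.003,-0.142,0,0,0,0.4],[0.054,0.072,-0.1,0,0,-0.051,0.85],[0.042,0.08,-0.1,0,0,-0.051,0.85],[0.029,0.085,-0.1,0,0,-0.051,0.85],[0.014,0.089,-0.1,0.001,0,-0.051,0.85]]]
[[[0,0,0,0,0,0,0.85]]]
```

>>> {"api": "drive_tool", "payload": {"rows": [[[0,0,0,0,0,0,0.4],[0,0,0,0,0,0,0.4],[0,0,0,0,0,0,0.4],[0,0,0,0,0,0,0.4],[-0.004,0.003,-0.142,0,0,0,0.4]]]}}

```text
t: 6.0
eef_pos: [469.6, -164.3, 132.6]
tcp_rot: [-3.137, 0.001, 0.926]
ft_force: [0.2, -0.4, -0.3]
opening: 0.396
grip_force: 0.0
```

>>> {"api": "drive_tool", "payload": {"rows": [[[-0.004,0.003,-0.142,0,0,0,0.4],[0.054,0.072,-0.1,0,0,-0.051,0.85],[0.042,0.08,-0.1,0,0,-0.051,0.85],[0.029,0.085,-0.1,0,0,-0.051,0.85],[0.014,0.089,-0.1,0.001,0,-0.051,0.85]]]}}

```text
t: 6.62
eef_pos: [561.1, -165.9, 270.2]
tcp_rot: [-3.138, -0.0, 1.572]
ft_force: [0.0, 0.1, -0.4]
opening: 0.761
grip_force: 0.0
```

>>> {"api": "drive_tool", "payload": {"rows": [[[0,0,0,0,0,0,0.85]]]}}

```text
t: 6.75
eef_pos: [561.7, -166.1, 270.3]
tcp_rot: [-3.141, 0.001, 1.567]
ft_force: [0.4, -0.3, -0.2]
opening: 0.828
grip_force: 0.0
```

Run:
```python
from h import *
s=env.state();print(s["t"],s["eef_pos"],s["tcp_rot"],s["opening"])
look("wrist",["dial_grip","dish","tray","tile"],"w2")
p=look("scene",["dish","tile","dial_grip"])
a=p["color"][90:240,120:300]; b=cv2.resize(a,(540,450),interpolation=cv2.INTER_CUBIC)
c=cv2.imread("pics/w2.png"); c=cv2.resize(c,(400,300)); o=np.zeros((450,800,3),np.uint8); o[:,:400]=cv2.resize(a,(400,450),interpolation=cv2.INTER_CUBIC)[:, :]; o[:300,400:]=c
cv2.imwrite("pics/c2.png",o)
```

```text
6.75 [ 561.65117102 -166.10229416  270.30170171] [-3.14108878e+00  9.68150402e-04  1.56719668e+00] 0.8279441209813595
wrist dial_grip []
wrist dish [(0.74, [613.0, -159.0, 68.0], [303.0, 174.0])]
wrist tray [(0.91, [609.0, -145.0, 65.0], [300.0, 161.0])]
wrist tile [(0.84, [487.0, -390.0, 6.0], [205.0, 326.0])]
scene dish [(0.75, [612.0, -164.0, 73.0], [194.0, 161.0]), (0.33, [488.0, -399.0, 2.0], [189.0, 105.0])]
scene tile [(0.6, [488.0, -399.0, 2.0], [188.0, 105.0])]
scene dial_grip [(0.7, [471.0, -164.0, 97.0], [238.0, 129.0]), (0.62, [545.0, 236.0, 4.0], [318.0, 275.0])]
```

View pics/c2.png

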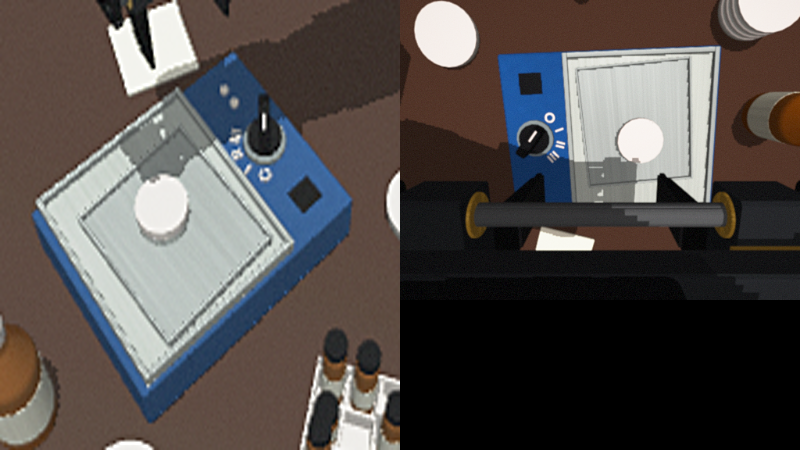

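The scene view shows the dial pointing at the ring and the dish clear of the rim. Next I'll grasp the dish at (614,-163).

Run:
```python
from h import *
plan([(614,-162.5,190,1.57,.85),(614,-162.5,91,1.57,.85,1,34),(614,-162.5,91,1.57,0,6)])
```

```text
[[[0.005,0.072,0.105,0,0,0,0.85],[0.005,0.072,0.105,-0.001,0,-0.001,0.85],[0.004,0.072,0.106,0,0,0,0.85],[0,0,0.132,0,0,0,0.85],[0,0,0.132,0,0,0,0.85]]]
[[[0,0,0.132,0,0,0,0.85],[0,0,0,0,0,0,0.85],[0,0,0,0,0,0,0],[0,0,0,0,0,0,0],[0,0,0,0,0,0,0]]]
[[[0,0,0,0,0,0,0],[0,0,0,0,0,0,0],[0,0,0,0,0,0,0],[0,0,0,0,0,0,0]]]
```

>>> {"api": "drive_tool", "payload": {"rows": [[[0.005,0.072,0.105,0,0,0,0.85],[0.005,0.072,0.105,-0.001,0,-0.001,0.85],[0.004,0.072,0.106,0,0,0,0.85],[0,0,0.132,0,0,0,0.85],[0,0,0.132,0,0,0,0.85]]]}}

```text
t: 7.82
eef_pos: [614.3, -162.4, 123.1]
tcp_rot: [-3.142, -0.0, 1.57]
ft_force: [0.0, -1.1, 0.2]
opening: 0.846
grip_force: 0.0
```

>>> {"api": "drive_tool", "payload": {"rows": [[[0,0,0.132,0,0,0,0.85],[0,0,0,0,0,0,0.85],[0,0,0,0,0,0,0],[0,0,0,0,0,0,0],[0,0,0,0,0,0,0]]]}}

```text
t: 8.45
eef_pos: [614.4, -162.5, 91.6]
tcp_rot: [3.141, 0.0, 1.57]
ft_force: [-0.5, 0.1, 0.7]
opening: 0.624
grip_force: 30.0
```

>>> {"api": "drive_tool", "payload": {"rows": [[[0,0,0,0,0,0,0],[0,0,0,0,0,0,0]]]}}

```text
t: 8.7
eef_pos: [614.4, -162.6, 91.5]
tcp_rot: [3.141, -0.0, 1.57]
ft_force: [-0.6, 0.0, 2.5]
opening: 0.627
grip_force: 30.0
```

Run:
```python
from h import *
s=env.state();print(s["t"],s["eef_pos"],s["tcp_rot"],s["opening"],s["grip_force"],s["ft_force"])
x=s["eef_pos"]
plan([(x[0],x[1],180,1.57,0,1,30),(487,-396,180,1.57,0,1),(487,-396,80,1.57,0),(487,-396,29.5,1.57,0,2,18)])
```

```text
8.7 [ 614.42976312 -162.55384027   91.5330565 ] [ 3.14130668e+00 -3.22415704e-05  1.57043571e+00] 0.627425877990328 30.000556111335754 [-0.57839957  0.0413945   2.47276028]
[[[0,0,-0.118,0,0,0,0],[0,0,-0.118,0,0,0,0],[0,0,-0.118,0,0,0,0],[0,0,0,0,0,0,0],[-0.156,-0.085,0,0,0,0,0]]]
[[[-0.156,-0.085,0,0,0,0,0],[-0.155,-0.085,0,0,0,0,0],[-0.156,-0.085,0,0,0,0,0],[-0.155,-0.085,0,0,0,0,0],[-0.156,-0.084,0,0,0,0,0]]]
[[[0,0,0,0,0,0,0],[0,0,0.133,0,0,0,0],[0,0,0.133,0,0,0,0],[0,0,0.134,0,0,0,0],[0,0,0.067,0,0,0,0]]]
[[[0,0,0.067,0,0,0,0],[0,0,0.068,0,0,0,0],[0,0,0,0,0,0,0],[0,0,0,0,0,0,0]]]
```

>>> {"api": "drive_tool", "payload": {"rows": [[[0,0,-0.118,0,0,0,0],[0,0,-0.118,0,0,0,0],[0,0,-0.118,0,0,0,0],[0,0,0,0,0,0,0],[-0.156,-0.085,0,0,0,0,0]]]}}

```text
t: 9.32
eef_pos: [593.4, -200.1, 178.9]
tcp_rot: [-3.141, -0.001, 1.574]
ft_force: [0.4, -1.0, -0.6]
opening: 0.625
grip_force: 30.0
```

>>> {"api": "drive_tool", "payload": {"rows": [[[-0.156,-0.085,0,0,0,0,0],[-0.155,-0.085,0,0,0,0,0],[-0.156,-0.085,0,0,0,0,0],[-0.155,-0.085,0,0,0,0,0],[-0.156,-0.084,0,0,0,0,0]]]}}

```text
t: 9.95
eef_pos: [485.9, -396.9, 178.3]
tcp_rot: [-3.14, -0.001, 1.57]
ft_force: [-0.1, -0.8, -0.3]
opening: 0.625
grip_force: 30.0
```

>>> {"api": "drive_tool", "payload": {"rows": [[[0,0,0,0,0,0,0],[0,0,0.133,0,0,0,0],[0,0,0.133,0,0,0,0],[0,0,0.134,0,0,0,0],[0,0,0.067,0,0,0,0]]]}}

```text
t: 10.58
eef_pos: [486.8, -394.5, 60.6]
tcp_rot: [-3.139, -0.003, 1.571]
ft_force: [0.8, 0.0, -1.2]
opening: 0.627
grip_force: 30.0
```

>>> {"api": "drive_tool", "payload": {"rows": [[[0,0,0.067,0,0,0,0],[0,0,0.068,0,0,0,0],[0,0,0,0,0,0,0],[0,0,0,0,0,0,0]]]}}

```text
t: 11.08
eef_pos: [487.2, -396.1, 29.7]
tcp_rot: [3.141, 0.0, 1.57]
ft_force: [0.1, -0.3, -0.2]
opening: 0.629
grip_force: 30.0
```

>>> {"api": "drive_tool", "payload": {"rows": [[[0,0,0.004,0,0,0,0],[0,0,0,0,0,0,0.85],[0,0,0,0,0,0,0.85],[0,0,0,0,0,0,0.85],[0,0,-0.12,0,0,0,0.85]]]}}

```text
t: 11.7
eef_pos: [486.3, -395.3, 56.8]
tcp_rot: [-3.139, -0.003, 1.57]
ft_force: [0.1, -0.5, 0.2]
opening: 0.844
grip_force: 0.0
```

>>> {"api": "drive_tool", "payload": {"rows": [[[0,0,-0.16,0,0,0,0.85],[0,0,-0.18,0,0,0,0.85],[0,0,-0.18,0,0,0,0.85],[0,0,-0.18,0,0,0,0.85],[0,0,0,0,0,0,0.85]]]}}

```text
t: 12.32
eef_pos: [487.8, -396.7, 236.9]
tcp_rot: [3.137, 0.004, 1.571]
ft_force: [-0.2, 0.6, 0.2]
opening: 0.853
grip_force: 0.0
```

Run:
```python
from h import *
s=env.state();print(s["t"],s["eef_pos"],s["tcp_rot"],s["opening"])
for c in("scene","wrist","top"): look(c,["dish","tile"])
# go to rack overview, closing line along rack ex for vials A,B
th=.661; print([ (y, np.arctan2(160,560)+np.pi/2-y) for y in (th+np.pi/2,th-np.pi/2,th)])
plan([(480,-200,240,1.0,.55),(480,120,250,th-np.pi/2,.55,1)])
```

```text
12.325 [ 487.83273769 -396.68644796  236.8584198 ] [3.13713776 0.00424407 1.57050125] 0.8525052152239758
scene dish [(0.57, [491.0, -396.0, 9.0], [188.0, 105.0])]
scene tile [(0.66, [489.0, -399.0, -1.0], [188.0, 106.0]), (0.49, [516.0, 219.0, 3.0], [322.0, 262.0])]
wrist dish [(0.66, [488.0, -397.0, 7.0], [258.0, 179.0])]
wrist tile []
top dish [(0.84, [487.0, -398.0, 8.0], [396.0, 232.0]), (0.55, [527.0, 137.0, 7.0], [211.0, 204.0]), (0.44, [582.0, 85.0, 8.0], [230.0, 187.0])]
top tile [(0.82, [486.0, -398.0, 3.0], [396.0, 232.0]), (0.75, [592.0, 185.0, 1.0], [197.0, 181.0])]
[(2.2317963267948966, np.float64(-0.3827003409948886)), (-0.9097963267948965, np.float64(2.7588923125949045)), (0.661, np.float64(1.188095985800008))]
[[[0.157,-0.006,-0.006,0,0,0.036,0.55],[0.155,-0.023,-0.006,0,0,0.036,0.55],[0.151,-0.041,-0.006,0,0,0.037,0.55],[0.146,-0.058,-0.006,0,0,0.036,0.55],[0.139,-0.074,-0.005,0,0,0.037,0.55]]]
[[[0.09,-0.058,-0.003,0,0,0.051,0.55],[0.079,-0.071,-0.003,0,0,0.051,0.55],[0.067,-0.083,-0.003,0,0,0.051,0.55],[0.053,-0.093,-0.003,0,0,0.05,0.55],[0.038,-0.1,-0.003,0,0,0.051,0.55]]]
[[[0.021,-0.104,-0.003,0,0,0.05,0.55],[0.005,-0.106,-0.004,0,0,0.051,0.55],[-0.012,-0.106,-0.003,0,0,0.05,0.55],[-0.029,-0.103,-0.004,0,0,0.051,0.55],[-0.045,-0.097,-0.003,0,0,0.05,0.55]]]
[[[-0.059,-0.088,-0.004,0,0,0.051,0.55],[-0.073,-0.077,-0.003,0,0,0.05,0.55],[0,0,0,0,0,0,0.55]]]
```

Run:
```python
from h import *
plan([(595,115,255,2.232,.55,1)],step=52)
```

```text
[[[0.186,0.039,-0.008,0,0,-0.019,0.55],[0.183,0.05,-0.008,0,0,-0.019,0.55],[0.18,0.061,-0.008,0,0,-0.019,0.55],[0.176,0.072,-0.008,0,0,-0.019,0.55],[0.171,0.082,-0.008,0,0,-0.019,0.55]]]
[[[0.166,0.092,-0.008,0,0,-0.019,0.55],[0.16,0.102,-0.008,0,0,-0.019,0.55],[0.154,0.111,-0.008,0,0,-0.019,0.55],[0.147,0.12,-0.008,0,0,-0.02,0.55],[0.139,0.13,-0.008,0,0,-0.019,0.55]]]
[[[0.131,0.137,-0.008,0,0,-0.02,0.55],[0,0,0,0,0,0,0.55]]]
```

>>> {"api": "drive_tool", "payload": {"rows": [[[0.186,0.039,-0.008,0,0,-0.019,0.55],[0.183,0.05,-0.008,0,0,-0.019,0.55],[0.18,0.061,-0.008,0,0,-0.019,0.55],[0.176,0.072,-0.008,0,0,-0.019,0.55],[0.171,0.082,-0.008,0,0,-0.019,0.55]]]}}

```text
t: 13.4
eef_pos: [536.2, -162.2, 243.1]
tcp_rot: [-3.142, -0.0, 1.871]
ft_force: [0.0, 0.4, -0.1]
opening: 0.55
grip_force: 0.0
```

>>> {"api": "drive_tool", "payload": {"rows": [[[0.166,0.092,-0.008,0,0,-0.019,0.55],[0.16,0.102,-0.008,0,0,-0.019,0.55],[0.154,0.111,-0.008,0,0,-0.019,0.55],[0.147,0.12,-0.008,0,0,-0.02,0.55],[0.139,0.13,-0.008,0,0,-0.019,0.55]]]}}

```text
t: 14.02
eef_pos: [585.5, 70.1, 253.1]
tcp_rot: [-3.141, -0.0, 2.173]
ft_force: [0.2, -0.9, 0.5]
opening: 0.555
grip_force: 0.0
```

>>> {"api": "drive_tool", "payload": {"rows": [[[0.131,0.137,-0.008,0,0,-0.02,0.55],[0,0,0,0,0,0,0.55]]]}}

```text
t: 14.28
eef_pos: [595.2, 117.6, 254.9]
tcp_rot: [3.142, -0.0, 2.237]
ft_force: [-1.2, -0.5, -0.5]
opening: 0.552
grip_force: 0.0
```

Run:
```python
from h import *
import pickle
s=env.state();print(s["t"],s["eef_pos"],s["tcp_rot"],s["opening"])
p=look("wrist",["vial","tube","rack"],"w3"); pickle.dump(p,open("pics/w3.pkl","wb"))
for v,c in (((566,211,61),(0,255,0)),((510,167,61),(0,255,0)),((576,82,61),(0,255,0))):
    print(proj(p,v).round())
```

```text
14.275 [595.23023539 117.56863296 254.90074741] [ 3.14150410e+00 -4.91342615e-04  2.23735907e+00] 0.5522295168297938
wrist vial [(0.64, [510.0, 171.0, 1.0], [227.0, 94.0]), (0.61, [642.0, 182.0, 4.0], [318.0, 157.0]), (0.59, [563.0, 217.0, 1.0], [287.0, 91.0]), (0.55, [573.0, 86.0, 4.0], [227.0, 183.0])]
wrist tube [(0.92, [485.0, 200.0, 7.0], [225.0, 59.0]), (0.86, [526.0, 94.0, 4.0], [200.0, 155.0]), (0.84, [588.0, 184.0, 5.0], [285.0, 127.0]), (0.73, [532.0, 140.0, 0.0], [227.0, 127.0]), (0.68, [541.0, 236.0, 6.0], [282.0, 65.0]), (0.58, [599.0, 107.0, 1.0], [253.0, 182.0]), (0.56, [658.0, 152.0, -2.0], [311.0, 182.0]), (0.56, [519.0, 222.0, 4.0], [260.0, 63.0]), (0.56, [573.0, 89.0, 0.0], [228.0, 180.0]), (0.55, [545.0, 64.0, 3.0], [198.0, 183.0])]
wrist rack [(0.58, [559.0, 160.0, 4.0], [254.0, 128.0])]
[291.  93.]
[220.  93.]
[222. 197.]
```

View pics/w3.png

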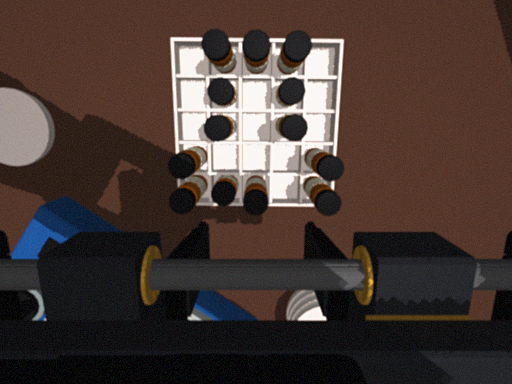

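The wrist view shows the rack aligned with the tool. Vial caps are at (221,92), (291,92) and (224,190), the rest are tall caps. I'll fit the rack pose and check heights.

Run:
```python
from h import *
import pickle
from scipy.optimize import least_squares
p=pickle.load(open("pics/w3.pkl","rb"))
ob={(-1,2):(217,43),(0,2):(257,43),(1,2):(297,45),(-1,1):(221,92),(1,1):(291,92),(-1,0):(217,127),(1,0):(293,127),(-2,-1):(181,165),(2,-1):(330,166),(-2,-2):(184,200),(-1,-2):(224,190),(0,-2):(257,197),(2,-2):(326,201)}
V=[(1,1),(-1,1),(-1,-2)]
def pos(q,k): c,s=np.cos(q[2]),np.sin(q[2]); return q[0]+36*(c*k[0]-s*k[1]),q[1]+36*(s*k[0]+c*k[1])
def f(q): return np.concatenate([proj(p,(*pos(q,k),61 if k in V else 97))-ob[k] for k in ob])
r=least_squares(f,[560,161,.661],loss="soft_l1",x_scale=[1,1,.01]);print(r.x)
for k in ob: print(k,ob[k],proj(p,(*pos(r.x,k),61)).round(),proj(p,(*pos(r.x,k),97)).round())
for k in V: print(k,np.round(pos(r.x,k),1))
```

```text
[558.753244   164.01454378   0.66106175]
(-1, 2) (217, 43) [220.  51.] [215.  43.]
(0, 2) (257, 43) [257.  51.] [257.  43.]
(1, 2) (297, 45) [293.  51.] [298.  43.]
(-1, 1) (221, 92) [221.  89.] [216.  86.]
(1, 1) (291, 92) [292.  90.] [296.  86.]
(-1, 0) (217, 127) [221. 126.] [217. 127.]
(1, 0) (293, 127) [291. 126.] [295. 127.]
(-2, -1) (181, 165) [188. 161.] [180. 165.]
(2, -1) (330, 166) [324. 161.] [332. 166.]
(-2, -2) (184, 200) [189. 194.] [182. 202.]
(-1, -2) (224, 190) [223. 194.] [219. 202.]
(0, -2) (257, 197) [256. 194.] [256. 202.]
(2, -2) (326, 201) [322. 195.] [329. 203.]
(1, 1) [565.1 214.5]
(-1, 1) [508.2 170.3]
(-1, -2) [574.5  85.1]
```

Run:
```python
from h import *
import pickle
p=pickle.load(open("pics/w3.pkl","rb"))
for q in((291,92),(221,92),(224,190)): print(ray(p,q,61).round(1))
plan([(565.5,213,160,2.232,.55,0,50),(565.5,213,52,2.232,.55,1,30),(565.5,213,52,2.232,0,4)])
```

```text
[565.5 212.2  61. ]
[510.  168.6  61. ]
[573.   89.5  61. ]
[[[0.128,0.05,0.127,0,0,0,0.55],[0.128,0.05,0.127,0,0,0,0.55],[0.129,0.051,0.127,0,0,0,0.55],[0,0,0.108,0,0,0,0.55],[0,0,0.108,0,0,0,0.55]]]
[[[0,0,0.108,0,0,0,0.55],[0,0,0.108,0,0,0,0.55],[0,0,0,0,0,0,0.55],[0,0,0,0,0,0,0],[0,0,0,0,0,0,0]]]
[[[0,0,0,0,0,0,0],[0,0,0,0,0,0,0],[0,0,0,0,0,0,0]]]
```

>>> {"api": "drive_tool", "payload": {"rows": [[[0.128,0.05,0.127,0,0,0,0.55],[0.128,0.05,0.127,0,0,0,0.55],[0.129,0.051,0.127,0,0,0,0.55],[0,0,0,0,0,0,0.55],[0,0,0.108,0,0,0,0.55]]]}}

```text
t: 15.1
eef_pos: [567.1, 213.2, 134.8]
tcp_rot: [3.138, 0.002, 2.233]
ft_force: [0.8, -0.6, 0.5]
opening: 0.551
grip_force: 0.0
```

>>> {"api": "drive_tool", "payload": {"rows": [[[0,0,0.108,0,0,0,0.55],[0,0,0.108,0,0,0,0.55],[0,0,0.108,0,0,0,0.55],[0,0,0,0,0,0,0.55]]]}}

```text
t: 15.6
eef_pos: [565.7, 212.4, 51.5]
tcp_rot: [-3.14, -0.001, 2.231]
ft_force: [-0.1, -0.9, 0.5]
opening: 0.549
grip_force: 0.0
```

>>> {"api": "drive_tool", "payload": {"rows": [[[0,0,0,0,0,0,0],[0,0,0,0,0,0,0],[0,0,0,0,0,0,0],[0,0,0,0,0,0,0],[0,0,0,0,0,0,0]]]}}

```text
t: 16.23
eef_pos: [566.0, 214.1, 52.9]
tcp_rot: [3.14, 0.001, 2.234]
ft_force: [-1.3, -2.1, 6.6]
opening: 0.291
grip_force: 30.0
```

Run:
```python
from h import *
s=env.state();x=s["eef_pos"];print(s["t"],x,s["tcp_rot"],s["opening"],s["grip_force"],s["ft_force"])
# tray frame: centre (610,-145), yaw .08
def tp(a,b): c,d=np.cos(.08),np.sin(.08); return 610+c*a-d*b,-145+d*a+c*b
print(tp(0,-42),tp(0,0),tp(0,42))
a=tp(0,-42)
plan([(x[0],x[1],175,2.232,0,1,30),(*a,185,1.65,0,1,50),(*a,135,1.65,0,0,25),(*a,119,1.65,0,1,8)])
```

```text
16.225 [566.02899713 214.07897289  52.91099978] [3.14037810e+00 5.06677195e-04 2.23353947e+00] 0.29102757171985577 29.97178226709366 [-1.34106339 -2.0919721   6.60647499]
(np.float64(613.3564171467052), np.float64(-186.86567166471002)) (np.float64(610.0), np.float64(-145.0)) (np.float64(606.6435828532948), np.float64(-103.13432833528998))
[[[0,0,-0.098,0,0,0,0],[0,0,-0.098,0,0,0,0],[0,0,-0.097,0,0,0,0],[0,0,-0.098,0,0,0,0],[0,0.001,-0.097,0,0,0,0]]]
[[[0,0,0,0,0,0,0],[-0.153,-0.093,-0.005,0,0,0.021,0],[-0.159,-0.083,-0.004,0,0,0.021,0],[-0.164,-0.072,-0.005,0,0,0.021,0],[-0.169,-0.061,-0.004,0,0,0.02,0]]]
[[[-0.172,-0.05,-0.005,0,0,0.021,0],[-0.175,-0.039,-0.004,0,0,0.02,0],[-0.178,-0.028,-0.005,0,0,0.021,0],[-0.179,-0.016,-0.004,0,0,0.02,0],[-0.18,-0.005,-0.005,0,0,0.021,0]]]
[[[0,0,0,0,0,0,0],[0,0,0.067,0,0,0,0],[0,0,0.067,0,0,0,0],[0,0,0.066,0,0,0,0],[0,0,0.021,0,0,0,0]]]
[[[0,0,0.022,0,0,0,0],[0,0,0.021,0,0,0,0],[0,0,0,0,0,0,0]]]
```

>>> {"api": "drive_tool", "payload": {"rows": [[[0,0,-0.098,0,0,0,0],[0,0,-0.098,0,0,0,0],[0,0,-0.097,0,0,0,0],[0,0,-0.098,0,0,0,0],[0,0.001,-0.097,0,0,0,0]]]}}

```text
t: 16.85
eef_pos: [565.7, 214.2, 175.0]
tcp_rot: [3.142, -0.0, 2.234]
ft_force: [-0.1, -0.4, -1.1]
opening: 0.29
grip_force: 30.0
```

>>> {"api": "drive_tool", "payload": {"rows": [[[0,0,0,0,0,0,0],[-0.153,-0.093,-0.005,0,0,0.021,0],[-0.159,-0.083,-0.004,0,0,0.021,0],[-0.164,-0.072,-0.005,0,0,0.021,0],[-0.169,-0.061,-0.004,0,0,0.02,0]]]}}

```text
t: 17.48
eef_pos: [586.4, 34.7, 177.4]
tcp_rot: [-3.14, -0.001, 1.971]
ft_force: [-0.0, 0.5, -0.3]
opening: 0.288
grip_force: 30.0
```

>>> {"api": "drive_tool", "payload": {"rows": [[[-0.172,-0.05,-0.005,0,0,0.021,0],[-0.175,-0.039,-0.004,0,0,0.02,0],[-0.178,-0.028,-0.005,0,0,0.021,0],[-0.179,-0.016,-0.004,0,0,0.02,0],[-0.18,-0.005,-0.005,0,0,0.021,0]]]}}

```text
t: 18.1
eef_pos: [612.7, -188.3, 182.9]
tcp_rot: [-3.14, -0.001, 1.647]
ft_force: [0.7, 0.6, 0.2]
opening: 0.291
grip_force: 30.0
```

>>> {"api": "drive_tool", "payload": {"rows": [[[0,0,0,0,0,0,0],[0,0,0,0,0,0,0]]]}}

```text
t: 18.35
eef_pos: [612.6, -186.4, 183.2]
tcp_rot: [-3.14, -0.001, 1.649]
ft_force: [0.0, 0.4, -0.3]
opening: 0.292
grip_force: 30.0
```

Run:
```python
from h import *
s=env.state();x=s["eef_pos"];print(s["t"],x,s["tcp_rot"],s["opening"],s["grip_force"],s["ft_force"])
look("scene",["tray","vial"],"s3")
plan([(613,-187,135,1.65,0,0,25),(613,-187,119.5,1.65,0,1,8)])
```

```text
18.35 [ 612.55455142 -186.39394513  183.19406772] [-3.14015024e+00 -1.16615084e-03  1.64940302e+00] 0.29205512338641654 29.95413064956665 [ 0.03764761  0.42280185 -0.34314346]
scene tray [(0.77, [613.0, -145.0, 65.0], [198.0, 168.0])]
scene vial [(0.65, [514.0, 168.0, 9.0], [308.0, 245.0]), (0.55, [612.0, -185.0, 137.0], [186.0, 140.0]), (0.49, [560.0, 156.0, 5.0], [290.0, 253.0]), (0.41, [576.0, 84.0, 3.0], [266.0, 235.0])]
[[[-0.003,0,0.098,0,0,0,0],[-0.002,0,0.098,0,0,0,0],[0,0,0.031,0,0,0,0],[0,0,0.031,0,0,0,0],[0,0,0,0,0,0,0]]]
```

>>> {"api": "drive_tool", "payload": {"rows": [[[-0.003,0,0.098,0,0,0,0],[-0.002,0,0.098,0,0,0,0],[0,0,0.031,0,0,0,0],[0,0,0.031,0,0,0,0],[0,0,0,0,0,0,0]]]}}

```text
t: 19.12
eef_pos: [613.2, -188.0, 119.9]
tcp_rot: [3.142, -0.0, 1.649]
ft_force: [-1.0, -0.2, -0.6]
opening: 0.288
grip_force: 30.0
```

>>> {"api": "drive_tool", "payload": {"rows": [[[0,0,0.004,0,0,0,0],[0,0,0,0,0,0,0]]]}}

```text
t: 19.38
eef_pos: [613.3, -188.3, 119.2]
tcp_rot: [3.141, 0.0, 1.649]
ft_force: [-0.7, -0.1, -0.9]
opening: 0.285
grip_force: 30.0
```

>>> {"api": "drive_tool", "payload": {"rows": [[[0,0,0.004,0,0,0,0],[0,0,0,0,0,0,0],[0,0,0,0,0,0,0.55],[0,0,0,0,0,0,0.55],[0,0,0,0,0,0,0.55]]]}}

```text
t: 20.0
eef_pos: [613.1, -188.2, 117.6]
tcp_rot: [-3.142, -0.0, 1.649]
ft_force: [0.0, 0.5, 0.1]
opening: 0.527
grip_force: 0.0
```

>>> {"api": "drive_tool", "payload": {"rows": [[[0,0,-0.1,0,0,0,0.55],[0,0,-0.15,0,0,0,0.55],[0,0,-0.1,0,0,0,0.55]]]}}

```text
t: 20.38
eef_pos: [613.3, -188.3, 206.8]
tcp_rot: [3.141, 0.0, 1.649]
ft_force: [-0.3, 0.6, -0.4]
opening: 0.551
grip_force: 0.0
```

Run:
```python
from h import *
s=env.state();x=s["eef_pos"];print(s["t"],x,s["tcp_rot"],s["opening"],s["grip_force"],s["ft_force"])
look("scene",["vial","dish"],"s4")
plan([(509.5,169,200,2.232,.55,1,50),(509.5,169,52,2.232,.55,1,30),(509.5,169,52,2.232,0,5)])
```

```text
20.375 [ 613.3402957  -188.31421539  206.78289895] [3.14059016e+00 3.44479671e-04 1.64904253e+00] 0.5510008567002417 0.0 [-0.32096318  0.56287224 -0.39418017]
scene vial [(0.78, [615.0, -188.0, 74.0], [188.0, 156.0]), (0.52, [514.0, 167.0, 8.0], [308.0, 245.0]), (0.5, [578.0, 83.0, 4.0], [265.0, 236.0])]
scene dish [(0.58, [576.0, 85.0, -1.0], [266.0, 236.0]), (0.47, [487.0, -398.0, 11.0], [188.0, 103.0])]
[[[0.182,-0.038,0.003,0,0,-0.023,0.55],[0.184,-0.025,0.003,0,0,-0.023,0.55],[0.186,-0.011,0.003,0,0,-0.023,0.55],[0.186,0.002,0.003,0,0,-0.023,0.55],[0.185,0.016,0.003,0,0,-0.023,0.55]]]
[[[0.184,0.029,0.003,0,0,-0.024,0.55],[0.181,0.043,0.002,0,0,-0.023,0.55],[0.178,0.056,0.003,0,0.001,-0.024,0.55],[0,0,0,0,0,0,0.55],[0,0,0.118,0,0,0,0.55]]]
[[[0,0,0.118,0,0,0,0.55],[0,0,0.119,0,0,0,0.55],[0,0,0.118,0,0,0,0.55],[-0.001,-0.001,0.119,0,0,0,0.55],[0,0,0,0,0,0,0.55]]]
[[[0,0,0,0,0,0,0],[0,0,0,0,0,0,0],[0,0,0,0,0,0,0],[0,0,0,0,0,0,0],[0,0,0,0,0,0,0]]]
[[[0,0,0,0,0,0,0]]]
```

>>> {"api": "drive_tool", "payload": {"rows": [[[0.182,-0.038,0.003,0,0,-0.023,0.55],[0.184,-0.025,0.003,0,0,-0.023,0.55],[0.186,-0.011,0.003,0,0,-0.023,0.55],[0.186,0.002,0.003,0,0,-0.023,0.55],[0.185,0.016,0.003,0,0,-0.023,0.55]]]}}

```text
t: 21.15
eef_pos: [547.1, 36.3, 200.2]
tcp_rot: [-3.14, -0.001, 2.012]
ft_force: [-0.4, -0.8, 0.1]
opening: 0.548
grip_force: 0.0
```

>>> {"api": "drive_tool", "payload": {"rows": [[[0.184,0.029,0.003,0,0,-0.024,0.55],[0.181,0.043,0.002,0,0,-0.023,0.55],[0.178,0.056,0.003,0,0,-0.024,0.55],[0,0,0,0,0,0,0.55],[0,0,0,0,0,0,0.55]]]}}

```text
t: 21.78
eef_pos: [509.1, 168.9, 198.7]
tcp_rot: [-3.14, -0.001, 2.233]
ft_force: [0.5, 0.1, -0.0]
opening: 0.549
grip_force: 0.0
```

Run:
```python
from h import *
s=env.state();x=s["eef_pos"];print(s["t"],x,s["tcp_rot"],s["opening"])
look("wrist",["vial"])
plan([(509.5,169,160,2.232,.55,0,42),(509.5,169,52.5,2.232,.55,1,30)])
```

```text
21.775 [509.05215272 168.85258941 198.7230704 ] [-3.14047984e+00 -5.48406485e-04  2.23319712e+00] 0.5487667953295416
wrist vial [(0.6, [510.0, 168.0, 2.0], [256.0, 183.0])]
[[[0.002,0.002,0.156,0,0,0,0.55],[0,0,0.108,0,0,0,0.55],[0,0,0.107,0,0,0,0.55],[0,0,0.108,0,0,0,0.55],[0,0,0.107,0,0,0,0.55]]]
[[[0,0,0,0,0,0,0.55]]]
```

>>> {"api": "drive_tool", "payload": {"rows": [[[0.002,0.002,0.156,0,0,0,0.55],[0,0,0.108,0,0,0,0.55],[0,0,0.107,0,0,0,0.55],[0,0,0.108,0,0,0,0.55],[0,0,0.107,0,0,0,0.55]]]}}

```text
t: 22.5
eef_pos: [509.7, 168.7, 52.0]
tcp_rot: [3.141, -0.0, 2.231]
ft_force: [0.0, -0.3, -0.4]
opening: 0.552
grip_force: 0.0
```

>>> {"api": "drive_tool", "payload": {"rows": [[[0,0,0,0,0,0,0.55],[0,0,0,0,0,0,0],[0,0,0,0,0,0,0],[0,0,0,0,0,0,0],[0,0,0,0,0,0,0]]]}}

```text
t: 23.12
eef_pos: [509.6, 169.9, 53.8]
tcp_rot: [3.141, 0.0, 2.233]
ft_force: [-1.7, -0.5, 6.6]
opening: 0.291
grip_force: 29.9
```

>>> {"api": "drive_tool", "payload": {"rows": [[[0,0,0,0,0,0,0],[0,0,0,0,0,0,0]]]}}

```text
t: 23.38
eef_pos: [509.6, 169.8, 53.8]
tcp_rot: [3.141, 0.0, 2.233]
ft_force: [-1.4, -1.6, 6.2]
opening: 0.294
grip_force: 29.9
```

Run:
```python
from h import *
s=env.state();x=s["eef_pos"];print(s["t"],x,s["tcp_rot"],s["opening"],s["grip_force"],s["ft_force"])
plan([(x[0],x[1],178,2.232,0,1,30),(609.5,-144,185,1.65,0,2,50),(609.5,-144,135,1.65,0,0,25),(609.5,-144,119.5,1.65,0,1,8)])
```

```text
23.375 [509.57569648 169.8393183   53.81194235] [3.14057622e+00 4.40390617e-04 2.23345601e+00] 0.2935556267188843 29.94286358356476 [-1.40842952 -1.55116679  6.22895832]
[[[0,0,-0.099,0,0,0,0],[0,0,-0.099,0,0,0,0],[0,0,-0.1,0,0,0,0],[0,0,-0.099,0,0,0,0],[0,0.001,-0.1,0,0,0,0]]]
[[[0,0,0,0,0,0,0],[-0.177,-0.065,-0.004,0,0,0.027,0],[-0.181,-0.05,-0.004,0,0,0.026,0],[-0.185,-0.035,-0.004,0,0,0.027,0],[-0.187,-0.02,-0.004,0,0,0.026,0]]]
[[[-0.188,-0.004,-0.004,0,0,0.027,0],[-0.188,0.012,-0.004,0,0,0.026,0],[-0.187,0.027,-0.004,0,0,0.027,0],[0,0,0,0,0,0,0],[0,0,0,0,0,0,0]]]
[[[0,0,0.067,0,0,0,0],[0,0,0.067,0,0,0,0],[0,0,0.066,0,0,0,0],[0,0,0.031,0,0,0,0],[0,0,0.031,0,0,0,0]]]
[[[0,0,0,0,0,0,0]]]
```

>>> {"api": "drive_tool", "payload": {"rows": [[[0,0,-0.099,0,0,0,0],[0,0,-0.099,0,0,0,0],[0,0,-0.1,0,0,0,0],[0,0,-0.099,0,0,0,0],[0,0.001,-0.1,0,0,0,0]]]}}

```text
t: 24.0
eef_pos: [509.3, 170.0, 178.3]
tcp_rot: [3.141, -0.0, 2.234]
ft_force: [0.4, 0.1, -1.3]
opening: 0.285
grip_force: 29.9
```

>>> {"api": "drive_tool", "payload": {"rows": [[[0,0,0,0,0,0,0],[-0.177,-0.065,-0.004,0,0,0.027,0],[-0.181,-0.05,-0.004,0,0,0.026,0],[-0.185,-0.035,-0.004,0,0,0.027,0],[-0.187,-0.02,-0.004,0,0,0.026,0]]]}}

```text
t: 24.62
eef_pos: [566.5, -10.8, 180.1]
tcp_rot: [-3.14, -0.001, 1.898]
ft_force: [-0.0, 0.4, -0.4]
opening: 0.288
grip_force: 29.9
```

>>> {"api": "drive_tool", "payload": {"rows": [[[-0.188,-0.004,-0.004,0,0,0.027,0],[-0.188,0.012,-0.004,0,0,0.026,0],[-0.187,0.027,-0.004,0,0,0.027,0],[0,0,0,0,0,0,0],[0,0,0,0,0,0,0]]]}}

```text
t: 25.25
eef_pos: [608.8, -143.7, 183.1]
tcp_rot: [-3.14, -0.001, 1.649]
ft_force: [-0.1, -0.2, 0.1]
opening: 0.284
grip_force: 29.9
```

Run:
```python
from h import *
s=env.state();x=s["eef_pos"];print(s["t"],x,s["tcp_rot"],s["opening"],s["grip_force"])
plan([(609.5,-144,135,1.65,0,0,25),(609.5,-144,119,1.65,0,1,8)])
```

```text
25.25 [ 608.80994722 -143.70813747  183.07124346] [-3.13994643e+00 -1.09930635e-03  1.64916144e+00] 0.28357080621886493 29.916853308677673
[[[-0.001,0.001,0.096,0,0,0,0],[-0.001,0.002,0.096,-0.001,0,0,0],[0,0,0.021,0,0,0,0],[0,0,0.022,0,0,0,0],[0,0,0.021,0,0,0,0]]]
[[[0,0,0,0,0,0,0]]]
```

>>> {"api": "drive_tool", "payload": {"rows": [[[-0.001,0.001,0.096,0,0,0,0],[-0.001,0.002,0.096,0,0,0,0],[0,0,0.021,0,0,0,0],[0,0,0.022,0,0,0,0],[0,0,0.021,0,0,0,0]]]}}

```text
t: 25.88
eef_pos: [610.4, -144.2, 120.7]
tcp_rot: [3.141, 0.0, 1.65]
ft_force: [0.1, -0.6, -0.7]
opening: 0.288
grip_force: 29.9
```

>>> {"api": "drive_tool", "payload": {"rows": [[[0,0,0,0,0,0,0],[0,0,0,0,0,0,0]]]}}

```text
t: 26.12
eef_pos: [610.3, -144.5, 120.7]
tcp_rot: [3.141, 0.0, 1.649]
ft_force: [0.2, -0.5, -1.0]
opening: 0.289
grip_force: 29.9
```

>>> {"api": "drive_tool", "payload": {"rows": [[[0,0,0.005,0,0,0,0],[0,0,0,0,0,0,0],[0,0,0,0,0,0,0.5],[0,0,0,0,0,0,0.5],[0,0,0,0,0,0,0.5]]]}}

```text
t: 26.75
eef_pos: [610.2, -144.5, 119.0]
tcp_rot: [-3.142, -0.0, 1.649]
ft_force: [-0.3, 0.2, -0.2]
opening: 0.488
grip_force: 0.0
```

>>> {"api": "drive_tool", "payload": {"rows": [[[0,0,-0.1,0,0,0,0.5],[0,0,-0.15,0,0,0,0.5],[0,0,-0.1,0,0,0,0.5]]]}}

```text
t: 27.12
eef_pos: [610.4, -144.5, 208.1]
tcp_rot: [3.141, 0.0, 1.649]
ft_force: [-1.0, 0.1, -0.6]
opening: 0.498
grip_force: 0.0
```

Run:
```python
from h import *
s=env.state();x=s["eef_pos"];print(s["t"],x,s["tcp_rot"],s["opening"],s["grip_force"],s["ft_force"])
look("scene",["vial","dish"],"s5")
plan([(575,85,200,.661,.5,2,50)])
```

```text
27.125 [ 610.39878313 -144.54264677  208.05206805] [3.14051098e+00 2.96471972e-04 1.64903186e+00] 0.4983503271530981 0.0 [-0.97769463  0.06263588 -0.57920877]
scene vial [(0.7, [610.0, -187.0, 73.0], [190.0, 155.0]), (0.59, [612.0, -147.0, 73.0], [198.0, 165.0]), (0.56, [577.0, 83.0, 1.0], [265.0, 236.0]), (0.53, [611.0, -144.0, 69.0], [199.0, 167.0]), (0.38, [529.0, 136.0, 7.0], [294.0, 239.0])]
scene dish []
[[[0.154,-0.012,0.005,0,0,0.052,0.5],[0.151,-0.037,0.005,0,0,0.052,0.5],[0.143,-0.06,0.005,0,0,0.053,0.5],[0.13,-0.083,0.005,0,0,0.052,0.5],[0.115,-0.104,0.004,0,0,0.053,0.5]]]
[[[0.097,-0.121,0.005,0.001,0,0.052,0.5],[0,0,0,0,0,0,0.5],[0,0,0,0,0,0,0.5]]]
```

>>> {"api": "drive_tool", "payload": {"rows": [[[0.154,-0.012,0.005,0,0,0.052,0.5],[0.151,-0.037,0.005,0,0,0.052,0.5],[0.143,-0.06,0.005,0,0,0.053,0.5],[0.13,-0.083,0.005,0,0,0.052,0.5],[0.115,-0.104,0.004,0,0,0.053,0.5]]]}}

```text
t: 27.9
eef_pos: [579.7, 48.0, 199.0]
tcp_rot: [-3.14, 0.001, 0.82]
ft_force: [0.2, -1.1, 0.7]
opening: 0.499
grip_force: 0.0
```

>>> {"api": "drive_tool", "payload": {"rows": [[[0.097,-0.121,0.005,0,0,0.052,0.5],[0,0,0,0,0,0,0.5],[0,0,0,0,0,0,0.5]]]}}

```text
t: 28.28
eef_pos: [574.5, 84.7, 198.5]
tcp_rot: [-3.141, 0.001, 0.665]
ft_force: [-0.3, 0.1, 0.7]
opening: 0.497
grip_force: 0.0
```

Run:
```python
from h import *
s=env.state();x=s["eef_pos"];print(s["t"],x,s["tcp_rot"],s["opening"])
look("wrist",["vial","tube"],"w6")
look("scene",["dish"]);look("top",["dish","tile"])
plan([(575.5,85,160,.661,.5,0,42),(575.5,85,52.5,.661,.5,1,30)])
```

```text
28.275 [574.53169562  84.74879754 198.47747584] [-3.14089596e+00  9.53714408e-04  6.65082759e-01] 0.49738824455947395
wrist vial [(0.78, [574.0, 89.0, 5.0], [253.0, 180.0]), (0.72, [610.0, -144.0, 71.0], [467.0, 311.0])]
wrist tube [(0.93, [520.0, 222.0, 4.0], [122.0, 142.0]), (0.87, [586.0, 187.0, 5.0], [185.0, 113.0]), (0.83, [484.0, 196.0, 6.0], [123.0, 185.0]), (0.82, [539.0, 239.0, 4.0], [118.0, 117.0]), (0.8, [656.0, 153.0, -1.0], [254.0, 78.0]), (0.79, [545.0, 63.0, 4.0], [256.0, 215.0]), (0.76, [526.0, 94.0, 5.0], [223.0, 211.0]), (0.75, [601.0, 109.0, 1.0], [254.0, 148.0]), (0.75, [530.0, 140.0, 1.0], [192.0, 182.0]), (0.59, [641.0, 180.0, 3.0], [223.0, 72.0])]
scene dish [(0.69, [489.0, -398.0, 11.0], [188.0, 104.0])]
top dish [(0.94, [490.0, -398.0, 11.0], [397.0, 231.0])]
top tile [(0.83, [489.0, -395.0, 2.0], [394.0, 232.0])]
[[[0.003,0.001,0.157,0,0,0,0.5],[0,0,0.108,0,0,0,0.5],[0,0,0.107,0,0,0,0.5],[0,0,0.108,0,0,0,0.5],[0,0,0.107,0,0,0,0.5]]]
[[[0,0,0,0,0,0,0.5]]]
```

View pics/w6.png

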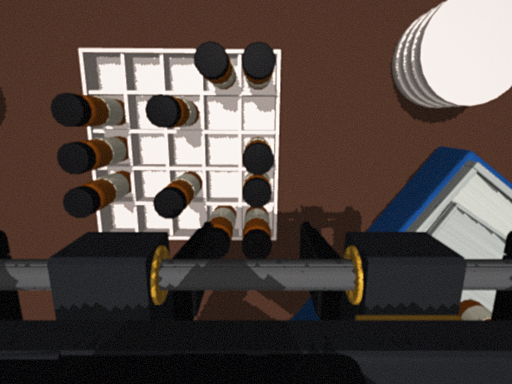

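The vial cap (257,188) lies under the tool line, with tall tubes ahead of it (258,155) and behind (257,240). The sides are free.

>>> {"api": "drive_tool", "payload": {"rows": [[[0.003,0.001,0.157,0,0,0,0.5],[0,0,0.108,0,0,0,0.5],[0,0,0.107,0,0,0,0.5],[0,0,0.108,0,0,0,0.5],[0,0,0.107,0,0,0,0.5]]]}}

```text
t: 29.3
eef_pos: [575.6, 85.3, 51.8]
tcp_rot: [3.142, -0.0, 0.663]
ft_force: [-0.9, -0.6, -0.2]
opening: 0.5
grip_force: 0.0
```

>>> {"api": "drive_tool", "payload": {"rows": [[[0,0,0,0,0,0,0.5],[0,0,0,0,0,0,0],[0,0,0,0,0,0,0],[0,0,0,0,0,0,0],[0,0,0,0,0,0,0]]]}}

```text
t: 29.92
eef_pos: [575.9, 85.5, 53.5]
tcp_rot: [3.141, -0.001, 0.663]
ft_force: [0.4, -0.3, 6.0]
opening: 0.287
grip_force: 30.0
```

>>> {"api": "drive_tool", "payload": {"rows": [[[0,0,0,0,0,0,0],[0,0,0,0,0,0,0]]]}}

```text
t: 30.18
eef_pos: [575.9, 85.4, 53.5]
tcp_rot: [3.141, -0.001, 0.663]
ft_force: [-1.3, 0.2, 5.9]
opening: 0.289
grip_force: 30.0
```

Run:
```python
from h import *
s=env.state();x=s["eef_pos"];print(s["t"],x,s["tcp_rot"],s["opening"],s["grip_force"],s["ft_force"])
plan([(x[0],x[1],190,.661,0,1,32),(607,-103,190,1.65,0,2,50)])
```

```text
30.175 [575.89936343  85.43601989  53.52117883] [ 3.14076062e+00 -1.40747020e-03  6.62586246e-01] 0.28857313997907635 29.99606430530548 [-1.34097352  0.21138066  5.908538  ]
[[[0,0,-0.109,0,0,0,0],[0,0,-0.109,0,0,0,0],[0,0,-0.109,0,0,0,0],[0,0,-0.109,0,0,0,0],[0.001,0,-0.11,0,0,0.001,0]]]
[[[0,0,0,0,0,0,0],[-0.061,0.112,0,0,0,-0.053,0],[-0.078,0.1,0,0,0,-0.052,0],[-0.094,0.087,0,0,0,-0.053,0],[-0.107,0.07,0,0,0,-0.052,0]]]
[[[-0.116,0.051,0,0,0,-0.053,0],[-0.123,0.032,0,0.001,0,-0.052,0],[0,0,0,0,0,0,0],[0,0,0,0,0,0,0]]]
```

>>> {"api": "drive_tool", "payload": {"rows": [[[0,0,-0.109,0,0,0,0],[0,0,-0.109,0,0,0,0],[0,0,-0.109,0,0,0,0],[0,0,-0.109,0,0,0,0],[0.001,0,-0.11,0,0,0.001,0]]]}}

```text
t: 30.8
eef_pos: [575.5, 85.5, 190.2]
tcp_rot: [-3.142, -0.0, 0.659]
ft_force: [1.1, 0.2, -0.7]
opening: 0.289
grip_force: 30.0
```

>>> {"api": "drive_tool", "payload": {"rows": [[[0,0,0,0,0,0,0],[-0.061,0.112,0,0,0,-0.053,0],[-0.078,0.1,0,0,0,-0.052,0],[-0.094,0.087,0,0,0,-0.053,0],[-0.107,0.07,0,0,0,-0.052,0]]]}}

```text
t: 31.42
eef_pos: [596.1, -41.3, 187.9]
tcp_rot: [-3.14, -0.0, 1.325]
ft_force: [0.6, 0.7, -0.1]
opening: 0.286
grip_force: 30.0
```

>>> {"api": "drive_tool", "payload": {"rows": [[[-0.116,0.051,0,0,0,-0.053,0],[-0.123,0.032,0,0,0,-0.052,0],[0,0,0,0,0,0,0],[0,0,0,0,0,0,0]]]}}

```text
t: 31.92
eef_pos: [606.4, -102.4, 188.2]
tcp_rot: [-3.14, -0.001, 1.647]
ft_force: [-0.2, 0.0, -0.6]
opening: 0.287
grip_force: 30.0
```

Run:
```python
from h import *
s=env.state();x=s["eef_pos"];print(s["t"],x,s["tcp_rot"],s["opening"],s["grip_force"])
look("scene",["vial","tray"])
plan([(607,-103,135,1.65,0,0,28),(607,-103,119,1.65,0,1,8)])
```

```text
31.925 [ 606.43405712 -102.44238956  188.21560925] [-3.14038059e+00 -7.80175621e-04  1.64675838e+00] 0.28651699356504845 29.988133013248444
scene vial [(0.73, [609.0, -106.0, 139.0], [205.0, 160.0]), (0.68, [613.0, -190.0, 72.0], [188.0, 155.0]), (0.57, [616.0, -146.0, 73.0], [197.0, 167.0])]
scene tray [(0.85, [609.0, -145.0, 68.0], [199.0, 167.0])]
[[[-0.002,0,0.108,0,0,0,0],[-0.002,0.001,0.107,0,0,0,0],[0,0,0.021,0,0,0,0],[0,0,0.022,0,0,0,0],[0,0,0.021,0,0,0,0]]]
[[[0,0,0,0,0,0,0]]]
```

>>> {"api": "drive_tool", "payload": {"rows": [[[-0.002,0,0.108,0,0,0,0],[-0.002,0.001,0.107,0,0,0,0],[0,0,0.021,0,0,0,0],[0,0,0.022,0,0,0,0],[0,0,0.021,0,0,0,0]]]}}

```text
t: 32.7
eef_pos: [607.6, -103.8, 119.9]
tcp_rot: [3.14, 0.0, 1.649]
ft_force: [-0.5, -0.7, -0.7]
opening: 0.288
grip_force: 30.0
```

>>> {"api": "drive_tool", "payload": {"rows": [[[0,0,0,0,0,0,0],[0,0,0,0,0,0,0]]]}}

```text
t: 32.95
eef_pos: [607.3, -103.9, 119.6]
tcp_rot: [3.141, 0.0, 1.649]
ft_force: [-0.1, -0.0, -0.1]
opening: 0.291
grip_force: 30.0
```

>>> {"api": "drive_tool", "payload": {"rows": [[[0,0,0.003,0,0,0,0],[0,0,0,0,0,0,0],[0,0,0,0,0,0,0.5],[0,0,0,0,0,0,0.5],[0,0,0,0,0,0,0.5]]]}}

```text
t: 33.58
eef_pos: [607.2, -103.8, 118.4]
tcp_rot: [-3.141, -0.0, 1.649]
ft_force: [1.2, -0.6, -0.6]
opening: 0.49
grip_force: 0.0
```

>>> {"api": "drive_tool", "payload": {"rows": [[[0,0,-0.1,0,0,0,0.5],[0,0,-0.15,0,0,0,0.5],[0,0,-0.15,0,0,0,0.5]]]}}

```text
t: 33.95
eef_pos: [607.1, -103.9, 219.4]
tcp_rot: [-3.141, -0.0, 1.649]
ft_force: [0.9, 0.6, -0.2]
opening: 0.502
grip_force: 0.0
```

Run:
```python
from h import *
s=env.state();x=s["eef_pos"];print(s["t"],x)
p=look("scene",["vial","dish","dial_grip","tile","tray"])
q=look("top",["dish","tile","vial"])
o=np.hstack([cv2.resize(p["color"][90:240,120:280],(400,375)),cv2.resize(p["color"][190:310,230:350],(400,375))])
cv2.imwrite("pics/c7.png",o)
plan([(470,-162,200,.93,.5,1,45),(470,-162,98,.93,.5,1,35)])
```

```text
33.95 [ 607.06000824 -103.85045858  219.4001551 ]
scene vial [(0.75, [616.0, -189.0, 74.0], [187.0, 156.0]), (0.67, [612.0, -106.0, 67.0], [207.0, 177.0]), (0.53, [613.0, -149.0, 74.0], [197.0, 165.0])]
scene dish []
scene dial_grip [(0.49, [470.0, -162.0, 97.0], [239.0, 129.0])]
scene tile [(0.52, [488.0, -399.0, 1.0], [188.0, 106.0])]
scene tray [(0.83, [614.0, -145.0, 67.0], [198.0, 168.0]), (0.35, [606.0, 102.0, 6.0], [261.0, 247.0]), (0.32, [613.0, -147.0, 73.0], [198.0, 166.0])]
top dish [(0.65, [486.0, -397.0, 1.0], [395.0, 233.0]), (0.56, [487.0, -399.0, 6.0], [396.0, 232.0])]
top tile [(0.74, [489.0, -396.0, 4.0], [395.0, 231.0])]
top vial []
[[[-0.038,-0.113,0.014,0,0,0.046,0.5],[-0.054,-0.106,0.014,0,0,0.046,0.5],[-0.068,-0.097,0.014,0,0,0.046,0.5],[-0.082,-0.087,0.015,0,0,0.045,0.5],[-0.093,-0.074,0.014,0,0,0.046,0.5]]]
[[[0,0,0,0,0,0,0.5],[0,0,0.136,0,0,0,0.5],[0,0,0.136,0,0,0,0.5],[0,0,0.136,0,0,0,0.5],[0,0,0,0,0,0,0.5]]]
```

View pics/c7.png

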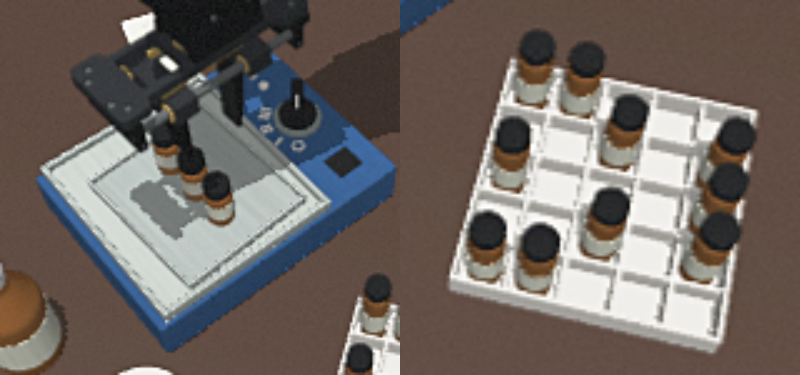

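Three vials stand in the tray at (165,152), (192,172) and (217,198). Ten tall tubes remain in the rack and the dial is at the ring. The dial is next.

>>> {"api": "drive_tool", "payload": {"rows": [[[-0.038,-0.113,0.014,0,0,0.046,0.5],[-0.054,-0.106,0.014,0,0,0.046,0.5],[-0.068,-0.097,0.014,0,0,0.046,0.5],[-0.082,-0.087,0.015,0,0,0.045,0.5],[-0.093,-0.074,0.014,0,0,0.046,0.5]]]}}

```text
t: 35.08
eef_pos: [469.3, -162.3, 200.3]
tcp_rot: [-3.141, -0.0, 0.925]
ft_force: [0.2, 0.5, -0.8]
opening: 0.501
grip_force: 0.0
```

>>> {"api": "drive_tool", "payload": {"rows": [[[0,0,0,0,0,0,0.5],[0,0,0,0,0,0,0.5]]]}}

```text
t: 35.33
eef_pos: [470.9, -162.2, 200.8]
tcp_rot: [3.141, -0.0, 0.931]
ft_force: [0.3, 0.2, -0.6]
opening: 0.497
grip_force: 0.0
```

Run:
```python
from h import *
s=env.state();x=s["eef_pos"];print(s["t"],x,s["tcp_rot"])
plan([(470,-163,98,.93,.5,1,35)])
look("wrist",["dial_grip"])
```

```text
35.325 [ 470.90744611 -162.16178995  200.81308388] [ 3.14125658e+00 -3.08332965e-04  9.31254772e-01]
[[[-0.002,0,0.137,0,0,0,0.5],[-0.001,-0.001,0.137,0,0,0,0.5],[-0.002,0,0.137,0,0,0,0.5],[0,0,0,0,0,0,0.5]]]
wrist dial_grip [(0.75, [469.0, -161.0, 99.0], [254.0, 204.0])]
```

>>> {"api": "drive_tool", "payload": {"rows": [[[-0.002,0,0.137,0,0,0,0.5],[-0.001,-0.001,0.137,0,0,0,0.5],[-0.002,0,0.137,0,0,0,0.5],[0,0,0,0,0,0,0.5],[0,0,0,0,0,0,0]]]}}

```text
t: 36.05
eef_pos: [470.1, -163.0, 98.9]
tcp_rot: [3.141, -0.0, 0.93]
ft_force: [-0.3, -0.3, 0.5]
opening: 0.443
grip_force: 0.0
```

>>> {"api": "drive_tool", "payload": {"rows": [[[0,0,0,0,0,0,0],[0,0,0,0,0,0,0],[0,0,0,0,0,0,0],[0,0,0,0,0,0,0],[0,0,0,0,0,0,0]]]}}

```text
t: 36.67
eef_pos: [469.2, -162.7, 98.6]
tcp_rot: [-3.141, -0.0, 0.93]
ft_force: [-1.3, 1.2, 7.3]
opening: 0.149
grip_force: 30.0
```

Turn clockwise by 1.2 rad.

>>> {"api": "drive_tool", "payload": {"rows": [[[0,0,0,0,0,0.048,0],[0,0,0,0,0,0.048,0],[0,0,0,0,0,0.048,0],[0,0,0,0,0,0.048,0],[0,0,0,0,0,0.048,0]]]}}

```text
t: 37.3
eef_pos: [469.1, -162.7, 98.6]
tcp_rot: [-3.141, 0.0, 0.171]
ft_force: [-1.6, 2.8, 8.1]
opening: 0.148
grip_force: 30.0
```

>>> {"api": "drive_tool", "payload": {"rows": [[[0,0,0,0,0,0.048,0],[0,0,0,0,0,0.048,0],[0,0,0,0,0,0.046,0],[0,0,0,0,0,0,0]]]}}

```text
t: 37.8
eef_pos: [469.1, -162.6, 98.6]
tcp_rot: [-3.141, 0.0, -0.273]
ft_force: [-3.0, 2.4, 7.2]
opening: 0.146
grip_force: 30.0
```

>>> {"api": "drive_tool", "payload": {"rows": [[[0,0,0,0,0,0,0.45],[0,0,0,0,0,0,0.45],[0,0,0,0,0,0,0.45],[0,0,-0.12,0,0,0,0.45],[0,0,-0.16,0,0,0,0.45]]]}}

```text
t: 38.42
eef_pos: [469.0, -162.8, 168.2]
tcp_rot: [-3.141, 0.002, -0.271]
ft_force: [0.4, -0.7, -0.1]
opening: 0.451
grip_force: 0.0
```

>>> {"api": "drive_tool", "payload": {"rows": [[[0,0,-0.16,0,0,0,0.45],[-0.12,0,-0.16,0,0,0,0.45],[-0.12,0,0,0,0,0,0.45],[0,0,0,0,0,0,0.45]]]}}

```text
t: 38.92
eef_pos: [410.4, -146.5, 248.6]
tcp_rot: [-3.142, -0.001, -0.271]
ft_force: [0.4, -0.3, 0.7]
opening: 0.454
grip_force: 0.0
```

Run:
```python
from h import *
s=env.state();x=s["eef_pos"];print(s["t"],x,s["tcp_rot"])
q=look("wrist",["dial_grip","vial","tray"])
p=look("scene",["vial","dish","tile","tray"])
look("top",["dish","tile"])
o=np.hstack([cv2.resize(p["color"][80:230,130:290],(400,375)),cv2.resize(q["color"],(400,375))])
cv2.imwrite("pics/c8.png",o)
```

```text
38.925 [ 410.36747545 -146.49968014  248.57107768] [-3.14159190e+00 -6.56183629e-04 -2.70758966e-01]
wrist dial_grip [(0.77, [467.0, -164.0, 99.0], [258.0, 126.0])]
wrist vial []
wrist tray []
scene vial [(0.78, [611.0, -188.0, 72.0], [189.0, 155.0]), (0.74, [613.0, -148.0, 72.0], [198.0, 166.0]), (0.66, [513.0, 220.0, 5.0], [323.0, 261.0]), (0.57, [611.0, -110.0, 67.0], [207.0, 176.0])]
scene dish [(0.68, [488.0, -399.0, 10.0], [188.0, 104.0]), (0.41, [516.0, 218.0, 4.0], [321.0, 262.0])]
scene tile [(0.92, [487.0, -399.0, 2.0], [189.0, 105.0]), (0.49, [659.0, 153.0, 5.0], [257.0, 277.0])]
scene tray [(0.94, [614.0, -142.0, 69.0], [198.0, 168.0]), (0.59, [523.0, 89.0, 4.0], [283.0, 225.0])]
top dish [(0.85, [486.0, -396.0, 11.0], [396.0, 232.0])]
top tile [(0.97, [485.0, -395.0, 3.0], [395.0, 233.0])]
```

View pics/c8.png

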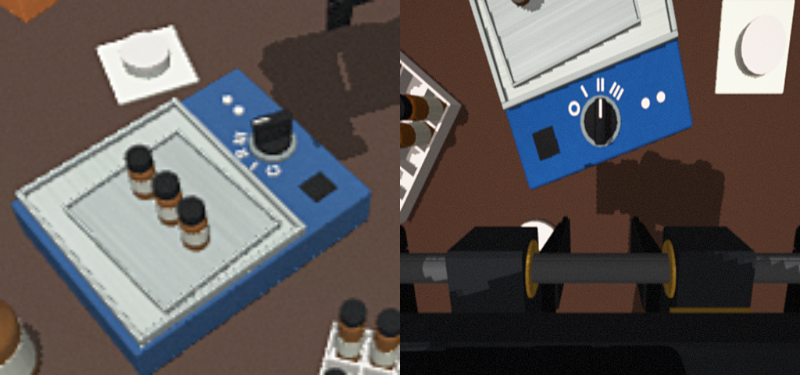

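The pointer is at the two-bar mark (600,100), the three vials are upright, and the dish is centred on the tile.

```bash
python3 -c "
from cell import env
print(env.job_done())"
```

```text
the job is handed in; nothing more can be done
None
```

I handed in the job at about 39 s. In the last images the dish was on the tile, all three vials stood upright in the tray, the ten tall tubes were in the rack and the dial was at two bars; no verdict came back.

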